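Take the pile apart and put each thing in its own place

TASK

Clear up the pile on the worktop. Take it apart from the top, one piece at a time, never lifting a piece that still carries another. Put the USB stick lengthwise on its narrow rest between the two end lips, the timer upright on its raised stand between the two lips, the round specimen mount upright in the round dish and the slide box flat in the rectangular wooden tray, each lying fully down in the middle of its place and let go.

Things in the scene. Friction and masses are not known exactly. Their poses are not given: they have to be found in the camera images.
- slide_box: Closed blue-grey slide box, solid, the bottom of the pile: 62 mm along its x, 86 mm along its y, 32 mm high, 0.09 kg. Origin at the centre of its underside, z up. It stands on the worktop (z = 0). It may start at any of five spots on the worktop, the four places standing at the others.
- lab_timer: White upright bench timer, 39 mm deep (x), 66 mm wide (y), 58 mm high, 0.07 kg. Its side faces (+-y) are upright and flat, 66 mm apart; front (-x, display) and back slope together to about 15 mm at the top: take it by the sides. Origin at the centre of its underside, z up. It stands on one end of the slide box, width across the box, overhanging 2 mm. At its place either way round is right.
- specimen: Specimen mount: black resin cylinder, 30.4 mm diameter, 19 mm high, about 0.034 kg, with a small metal sample in its top. Origin at the centre of its underside, z up. It stands on the slide box beside the timer, about 15 mm from it, near the other end of the box, and carries the USB stick.
- usb_stick: Red USB stick lying flat on the specimen mount, roughly along the slide box, its ends overhanging the mount: 18 mm wide (x), 46 mm long (y), 8 mm thick; the 34 mm towards +y are the red body, 18 mm wide, the 12 mm towards -y the metal plug, 12 mm wide. 0.012 kg. Origin at the centre of its underside, z up. Either way round is right at its place.
- box_tray: Place of the slide box: fixed low wooden rectangular tray with a cork floor, inside 78 mm (x) by 102 mm (y), walls 4 mm thick. Origin at the centre of its underside on the worktop, z up; the floor is at 4 mm, the rim at 10 mm.
- timer_stand: Place of the timer: fixed aluminium block with a dark top pad, 63 mm (x) by 86 mm (y). Origin at the centre of its underside on the worktop, z up; the top face is at 16 mm. Two lips 4 mm thick, up to 21 mm, run along y at x = +-29.5 mm (55 mm clear between them); the two ends at +-y are open. The timer's width lies along y.
- mount_dish: Place of the specimen mount: fixed dark steel round dish, outside diameter 56 mm, inside about 47 mm. Origin at the centre of its underside on the worktop, z up; the floor is at 4 mm, the rim at 10 mm.
- stick_rest: Place of the USB stick: fixed black narrow block with a grey top pad, 36 mm (x) by 70 mm (y). Origin at the centre of its underside on the worktop, z up; the top face is at 12 mm. Two lips 4 mm thick, up to 16 mm, run across its ends at y = +-33 mm (62 mm clear between them); its long sides are open. The stick's length lies along y.

How it is judged:
By the outcome, as a careful person would: the job done as asked, in the order asked, and still so for the second after the job is handed in, with the robot touching nothing.
It also fails if it takes over 115 s, if anything falls off the work surface, if the arm or the gripper's body presses on something with over 40 N, if the wrist force passes 120 N, or if a joint passes its speed limit or range.

ROBOT

A 7-joint arm with a two-finger parallel gripper is mounted at the origin on a cart in front of the work surface, level with it; the furniture and walls round the work are solid. World frame = base frame: x ahead of the robot, y to its left, z up, the work surface at z = 0. Lengths are in m, angles in rad, forces in N, time in s.
With the tool pointing down it reaches from about 0.35 to 0.9 m from the base axis. Payload 19.9 kg.
Tool frame: the origin (TCP) lies between the finger pads; the fingertips stand 19 mm ahead of it and the grasp point (between the pads) is the TCP; z points along the fingers, y is the direction in which the jaws open and shut (so a half turn about z gives the same grasp; the last joint's range is limited). The gripper opens to 94 mm and grips with 3 to 60 N. Pads are 16 mm wide; open, the fingers measure 119 mm over their backs; the gripper's body (75 mm by 177 mm) begins 78 mm behind the grasp point.
Start: joints at [1.282, 0.417, -0.01, 1.614, 0.005, 1.111, -0.053], TCP at [0.153, -0.606, 0.199] pointing down, gripper open.
Joint ranges: [-2.81, 2.81], [-0.39, 2.02], [-1.27, 1.25], [0.06, 2.57], [-1.19, 4.33], [0.19, 2], [-2.82, 2.82]. Speed limits (rad/s): [1.89, 1.89, 2.39, 2.39, 3.01, 3.01, 3.01].

INTERFACE

Orientations are given as a 3x3 rotation matrix whose columns are the frame's x, y, z axes.
In Python, from rig import robot gives the robot as it stands. Calls block until the motion is done:
- robot.move_ptp(position, orientation): joint-space move of the TCP to a pose.
- robot.move_linear(position, velocity=0.15, frame=None, threshold=None): straight line of the TCP; frame=None keeps the orientation; velocity is the mean speed in m/s. With threshold (N) it stops when the force on the tool has changed by that much, and returns True; else False.
- robot.goto_joints(angles): joint-space move.
- robot.gripper_to(opening): finger opening in m; the grip force is fixed at half the most; returns when the fingers have stopped.
- robot.pause(seconds).
- robot.ik(position, orientation): joint angles nearest the present ones, or None.
- robot.get_state(): the state.
- robot.grab_frame(name): name is "scene" or "top" or "wrist"; returns the picture (420x560x3 uint8, red, green, blue); there is no depth.
- robot.camera_info(name): a dict with "fx", "fy", "cx", "cy" (pixels), "rvec" (rotation vector, rad) and "tvec" (3), from world to camera coordinates, as OpenCV has them. Camera axes: x right, y down, z forward; pixel columns grow to the right and rows downward; lengths in m; the calibration is good to about 2 mm. The wrist camera is an equidistant fisheye: a pixel r from the principal point sees the ray r / f radians off the axis. A picture is of the moment at which its call begins: read the wrist's pose just before it. camera_info takes no time and is no camera call; for the wrist camera it gives the pose at the moment of the call.
A pose or a line that the arm cannot do raises robot.PlanningError and nothing moves.
- robot.sign_off(): hands the job in, once; it reports no verdict.
The state is a dict: "time": time; "qpos": joint angles; "joint_vel": joint speeds; "effort": joint torques, N m; "ee_pos": TCP position; "tool_rot": TCP orientation; "force": force on the tool from outside, world axes, zero at the start; "moment": the same for the moment, N m; "opening": finger opening in m.
Only numpy, scipy, OpenCV 4.12 (cv2) and the standard library are available. Lean on these libraries where they do the work, as an engineer would, in place of code of your own. Each camera call takes 0.05 s, during which the arm holds its last target. There are 200 camera calls.

## Working session

There is one attempt and no reset: what is moved stays moved. The work goes in short steps, each a Python script; the robot and the scene stay as the last script left them, time stands still between calls to the robot, and variables do not carry over. Pictures are saved under pics/ and viewed, about 12 in all and at most 16, crops included, and the job is handed in when it is done.

```bash
ls; mkdir -p pics; python3 - <<'E'
from rig import robot
import cv2
for n in ("top","scene"):
    im=robot.grab_frame(n); cv2.imwrite(f"pics/{n}0.png",im[:,:,::-1])
    print(n,robot.camera_info(n))
s=robot.get_state();print(s)
print(robot.camera_info("wrist"))
E
```

```text
pics
top {'fx': 387.7641623532423, 'fy': 387.7641623532423, 'cx': 277.8451260937364, 'cy': 206.04519338097163, 'rvec': array([ 2.15131601, -2.13804512,  0.16039547]), 'tvec': array([0.04518232, 0.55261681, 0.95350492])}
scene {'fx': 514.8884354250011, 'fy': 514.8884354250011, 'cx': 284.9120084359765, 'cy': 208.45227022623442, 'rvec': array([ 0.7758821 , -2.20106176,  1.44772663]), 'tvec': array([0.44800593, 0.18561726, 1.00673271])}
{'time': 0.1, 'qpos': array([ 1.28251666,  0.41790268, -0.01027104,  1.61408326,  0.0046976 ,
        1.11067954, -0.05301944]), 'joint_vel': array([ 3.70514948e-05, -1.14358207e-03, -3.11120201e-04,  7.69908916e-04,
       -9.43080261e-05,  8.91963952e-04,  1.28983150e-03]), 'effort': array([ 1.81496231e-03, -8.52574968e+01,  6.40012901e-01, -4.26695788e+01,
       -4.88960452e-02,  1.62356434e-02,  1.22341230e-04]), 'ee_pos': array([ 0.15256867, -0.6057572 ,  0.19820814]), 'tool_rot': array([[ 9.69714329e-01,  2.44241685e-01, -3.46498361e-04],
       [ 2.44241913e-01, -9.69713827e-01,  9.90807897e-04],
       [-9.40076607e-05, -1.04543004e-03, -9.99999449e-01]]), 'force': array([ 0.09183649,  0.26308834, -0.98380745]), 'moment': array([ 0.00741694,  0.00598522, -0.04902234]), 'opening': 0.09429072324099233}
{'fx': 325.19226210127806, 'fy': 325.19226210127806, 'cx': 275.5565555197458, 'cy': 209.51338146706334, 'rvec': array([-2.32123308,  1.80953904,  0.22103266]), 'tvec': array([-0.62491169, -0.02515084,  0.39070354])}
```

View pics/top0.png

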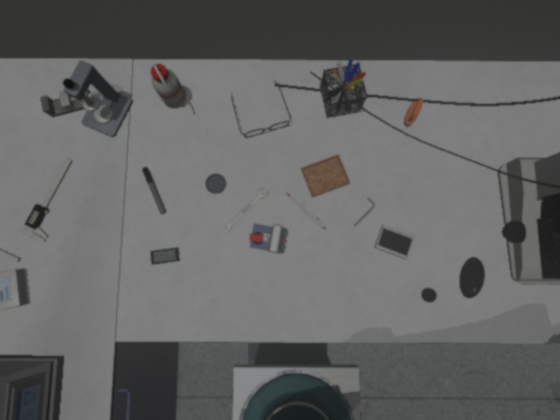

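View pics/scene0.png

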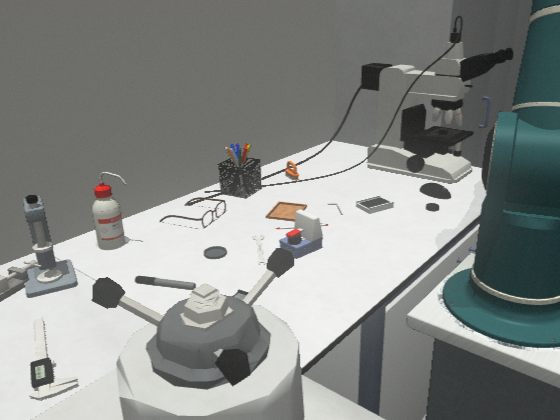

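The top picture shows the pile at about (267,238), the tray at (326,175), the timer stand at (394,242), the dish at (216,184) and the stick rest at (165,256). The scene picture agrees: the stick is on the mount to the left and the timer is on the right end of the box. Next I'll get rough positions and move the wrist camera in.

```bash
cat > h.py <<'E'
import numpy as np, cv2
from rig import robot
def cam(name):
    c=robot.camera_info(name); c['R']=cv2.Rodrigues(np.array(c['rvec'],float))[0]; c['t']=np.array(c['tvec'],float); c['fish']=name=='wrist'; return c
def rays(c,uv):
    p=(np.atleast_2d(uv).astype(float)-[c['cx'],c['cy']])/[c['fx'],c['fy']]
    if c['fish']:
        r=np.linalg.norm(p,axis=1,keepdims=True); d=np.hstack([p*np.sinc(r/np.pi),np.cos(r)])
    else: d=np.hstack([p,np.ones((len(p),1))])
    return d@c['R']
def onplane(c,uv,z):
    d=rays(c,uv); o=-c['R'].T@c['t']; return o+d*((z-o[2])/d[:,2])[:,None]
def project(c,X):
    q=np.atleast_2d(X)@c['R'].T+c['t']
    if c['fish']:
        n=np.linalg.norm(q[:,:2],axis=1,keepdims=True); p=q[:,:2]/np.maximum(n,1e-9)*np.arctan2(n,q[:,2:])
    else: p=q[:,:2]/q[:,2:]
    return p*[c['fx'],c['fy']]+[c['cx'],c['cy']]
def down(yaw):  # jaw axis (tool y) at yaw from world x
    y=np.array([np.cos(yaw),np.sin(yaw),0]); z=np.array([0,0,-1.]); return np.column_stack([np.cross(y,z),y,z])
def shot(name,file):
    import pickle
    c=cam(name); im=robot.grab_frame(name)[:,:,::-1].copy(); cv2.imwrite(f'pics/{file}.png',im); pickle.dump(c,open(f'pics/{file}.pkl','wb')); return c,im
def load(file):
    import pickle; return pickle.load(open(f'pics/{file}.pkl','rb')),cv2.imread(f'pics/{file}.png')
E
python3 - <<'E'
from h import *
c=cam('top')
for n,p,z in [('pile',(267,238),.035),('tray',(326,175),.01),('stand',(394,242),.016),('dish',(216,184),.01),('rest',(165,256),.012),('front edge',(300,343),0),('scope',(505,220),0)]: print(n,onplane(c,p,z).round(3))
s=robot.get_state(); w=cam('wrist'); o=-w['R'].T@w['t']; print('cam in tool',s['tool_rot'].T@(o-s['ee_pos'])); print('cam axes in tool',(s['tool_rot'].T@w['R'].T).round(3))
E
```

```text
pile [[0.471 0.076 0.035]]
tray [[ 0.642 -0.08   0.01 ]]
stand [[ 0.464 -0.253  0.016]]
dish [[0.615 0.214 0.01 ]]
rest [[0.424 0.34  0.012]]
front edge [[ 0.207 -0.01   0.   ]]
scope [[ 0.525 -0.556  0.   ]]
cam in tool [ 0.06895521  0.00041036 -0.18658962]
cam axes in tool [[-0.    -0.971 -0.24 ]
 [ 1.    -0.     0.   ]
 [-0.    -0.24   0.971]]
```

```bash
cat >> h.py <<'E'
def best(pos,yaws):
    "IK-feasible yaw with the least joint travel"
    q=robot.get_state()['qpos']; o=[]
    for y in yaws:
        j=robot.ik(np.array(pos,float),down(y))
        if j is not None: o.append((np.abs(np.array(j)-q).max(),y))
    return min(o)[1]
E
python3 - <<'E'
from h import *
robot.move_linear(np.array([.10,-.42,.25]),velocity=.25)
for n,(x,y) in dict(stand=(.464,-.253),tray=(.642,-.08),dish=(.615,.214),rest=(.424,.34),pile=(.471,.076)).items():
    for yaw in (0,np.pi):
        R=down(yaw); p=np.array([x,y,.15])-.05*R[:,0]
        if robot.ik(p,R) is not None: break
    robot.move_ptp(p,R); robot.pause(.3); c,im=shot('wrist','w_'+n)
    s=robot.get_state(); print(n,yaw,s['time'],s['qpos'].round(2),project(c,[[x,y,.01]]).round())
ims=[]
for n in('stand','tray','dish','rest'):
    c,im=load('w_'+n); im=im[:, :]; u,v=project(c,[[*dict(stand=(.464,-.253),tray=(.642,-.08),dish=(.615,.214),rest=(.424,.34))[n],.01]])[0].astype(int)
    u0=max(0,min(560-200,u-100));v0=max(0,min(420-150,v-75)); print(n,'crop',u0,v0)
    ims.append(cv2.resize(im[v0:v0+150,u0:u0+200],(400,300),interpolation=cv2.INTER_CUBIC))
cv2.imwrite('pics/m1.png',np.vstack([np.hstack(ims[:2]),np.hstack(ims[2:])]))
E
```

```text
stand 0 2.8667 [ 0.87  0.37 -0.42  1.83  0.18  0.98  0.37] [[276. 149.]]
tray 0 4.1917 [ 0.49  0.56 -0.47  1.57  0.28  1.08 -0.06] [[276. 148.]]
dish 0 5.675 [ 0.08  0.54 -0.53  1.62  0.3   1.07 -0.54] [[275. 149.]]
rest 0 6.9417 [-0.12  0.34 -0.64  1.92  0.24  0.96 -0.88] [[275. 149.]]
pile 0 8.3333 [ 0.38  0.24 -0.57  2.02  0.16  0.92 -0.27] [[276. 150.]]
stand crop 175 73
tray crop 175 73
dish crop 175 73
rest crop 175 74
```

View pics/m1.png

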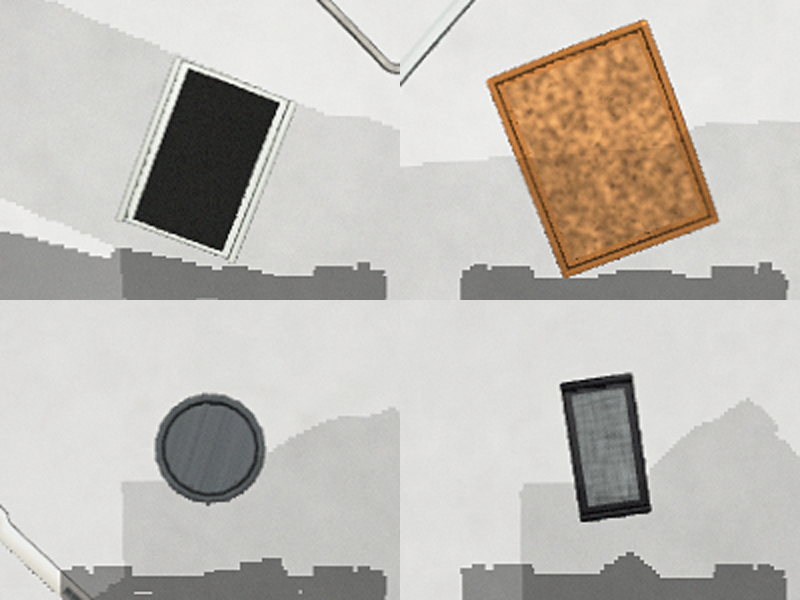

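View pics/w_pile.png

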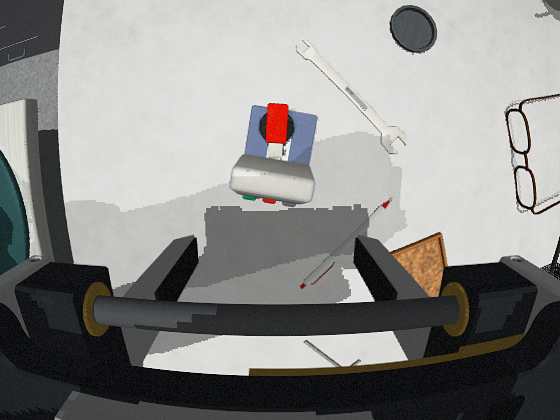

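The montage shows all four places clear and whole; each crop starts at about pixel (175,73) and is scaled x2. In the pile picture the red stick body is at about (278,122), the blue box at (282,135) and the white timer at (273,180). I'll fit the contours with code.

```bash
python3 - <<'E'
from h import *
def fit(n,mask,z,circ=False,seed=None):
    c,im=load(n)
    cs,_=cv2.findContours(mask,cv2.RETR_EXTERNAL,cv2.CHAIN_APPROX_NONE)
    k=max([k for k in cs if seed is None or cv2.pointPolygonTest(k,seed,True)>-3],key=cv2.contourArea)
    P=onplane(c,k[:,0],z)[:,:2]
    r=cv2.minAreaRect((P*1000).astype(np.float32))
    out=(np.array(r[0]).round(1),np.array(r[1]).round(1),round(r[2],1))
    if circ: out+=(np.array(cv2.fitEllipse((P*1000).astype(np.float32))[0]).round(1),)
    print(n,out); return k
seed=(275,149)
def sub(m):
    b=np.zeros_like(m); b[60:205,170:375]=m[60:205,170:375]; return b
c,im=load('w_stand'); g=im.max(2); fit('w_stand',sub((g<70).astype(np.uint8)),.016,seed=seed)
c,im=load('w_tray'); h=cv2.cvtColor(im,cv2.COLOR_BGR2HSV); m=sub(((h[...,1]>90)).astype(np.uint8)); fit('w_tray',m,.010,seed=seed)
m2=m.copy()
c,im=load('w_dish'); fit('w_dish',sub((im.max(2)<125).astype(np.uint8)),.010,True,seed)
c,im=load('w_rest'); m=sub((im.max(2)<150).astype(np.uint8)); fit('w_rest',m,.016,False,seed); fit('w_rest',m,.012,False,seed)
c,im=load('w_pile'); h=cv2.cvtColor(im,cv2.COLOR_BGR2HSV)
m=((h[...,1]>160)&((h[...,0]<8)|(h[...,0]>172))&(im[...,2]>120)).astype(np.uint8); fit('w_pile',m,.059,False,(278,118))
cv2.imwrite('pics/m2.png',cv2.resize(im[90:215,210:340],None,fx=4.8,fy=4.8,interpolation=cv2.INTER_CUBIC))
c,im=load('w_stand'); a=im[73:203,215:335]; c,im=load('w_rest')
E
```

```text
w_stand (array([ 465.4, -256.6]), array([79.5, 47.2]), 69.6)
w_tray (array([642.7, -79.1]), array([ 85.4, 109.3]), 20.6)
w_dish (array([619.1, 215. ]), array([53.2, 55.5]), 0.0, array([619.2, 215.5]))
w_rest (array([426.5, 341.7]), array([36.1, 70.8]), 7.9)
w_rest (array([426.6, 341.5]), array([36.6, 71.7]), 7.9)
w_pile (array([471.6, 102.6]), array([33.4, 17.7]), 89.9)
```

View pics/m2.png

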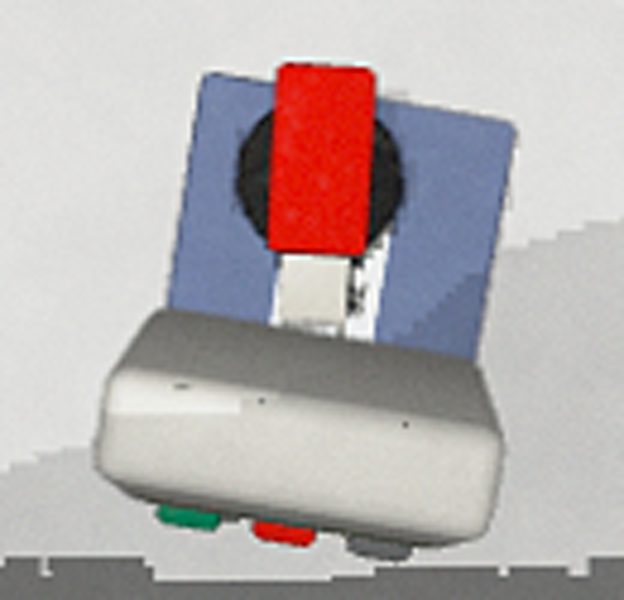

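The crop shows the red body cleanly, with the plug towards the timer, and the mount centred near crop (320,178). The fitted sizes match the known ones: tray 85x109, rest 36x71, stick body 33x18. Picking the stick with only the fingertips, above the mount.

```bash
cat >> h.py <<'E'
PL=dict(stand=(.4654,-.2566,np.radians(69.6)),tray=(.6427,-.0791,np.radians(20.6)),dish=(.6192,.2153,0.),rest=(.4265,.3417,np.radians(7.9)))
def lin(p,v=.15,th=None,R=None):
    r=robot.move_linear(np.array(p,float),velocity=v,frame=R,threshold=th); return r
def say(t):
    s=robot.get_state(); print(t,round(s['time'],1),'pos',s['ee_pos'].round(4),'open',round(s['opening'],4),'F',s['force'].round(1))
E
python3 - <<'E'
from h import *
c=load('w_pile')[0]
f=lambda L,z: onplane(c,np.array(L)/4.8+[210,90],z)[:,:2].round(4)
print('box top pts',f([(205,72),(517,122),(168,305),(478,362)],.032).tolist())
print('stick edge',f([(277,65),(270,250),(374,70),(365,255)],.059).tolist())
p=[.4716,.0966]; R=down(0)
robot.gripper_to(.05)
robot.move_ptp(np.array([*p,.13]),R); say('above')
print(lin([*p,.0715],.06,4)); say('down')
robot.gripper_to(.0); say('grip')
lin([*p,.15],.1); say('lift')
robot.pause(.2); shot('wrist','w_g1'); 
E
python3 - <<'E'
from h import *
c,im=load('w_g1'); cv2.imwrite('pics/m3.png',cv2.resize(im[90:390,130:430],None,fx=2,fy=2))
E
```

```text
box top pts [[0.4496, 0.1198], [0.5099, 0.1104], [0.4422, 0.0743], [0.5029, 0.0631]]
stick edge [[0.4642, 0.1188], [0.4629, 0.0858], [0.4812, 0.1179], [0.4797, 0.085]]
above 9.6 pos [0.4713 0.0976 0.1297] open 0.0499 F [ 1.2  0.3 -0. ]
False
down 10.7 pos [0.4718 0.0967 0.0718] open 0.0496 F [-0.3  0.2  1.1]
grip 11.5 pos [0.4716 0.0966 0.0715] open 0.0002 F [ 0.1 -0.5 -0.1]
lift 12.5 pos [0.4713 0.0965 0.1495] open 0.0003 F [-0.1  0.2 -0.7]
```

View pics/m3.png

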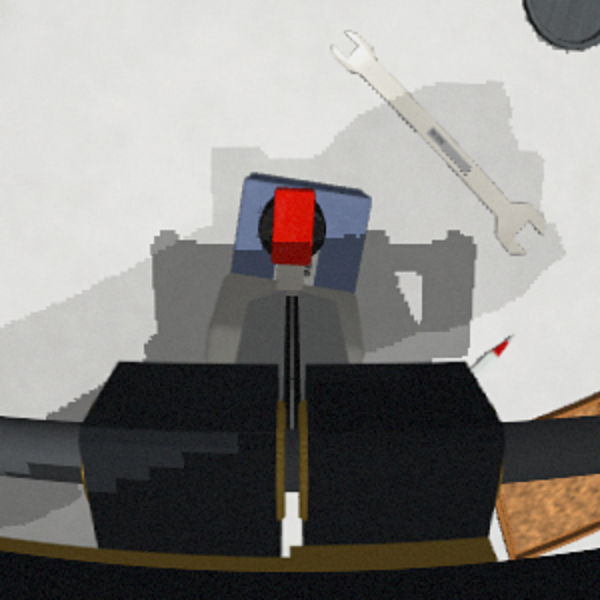

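The picture shows the stick still on the mount at crop (293,225) and the fingers closed on nothing, with their tips at about crop (292,297). I need to find out why.

```bash
python3 - <<'E'
from h import *
c,im=load('w_g1'); s=robot.get_state(); T=s['ee_pos']; R=s['tool_rot']
to=lambda X:((project(c,X)-[130,90])*2).round(1).tolist()
print('TCP, tip, tip-pad corners', to([T,T+.019*R[:,2],T+.019*R[:,2]+.008*R[:,0],T+.019*R[:,2]-.008*R[:,0]]))
h=cv2.cvtColor(im,cv2.COLOR_BGR2HSV)
m=((h[...,1]>160)&((h[...,0]<8)|(h[...,0]>172))&(im[...,2]>120)).astype(np.uint8); m[240:]=0
cs,_=cv2.findContours(m,cv2.RETR_EXTERNAL,cv2.CHAIN_APPROX_NONE);k=max(cs,key=cv2.contourArea)
for z in(.051,.059): print(z,cv2.minAreaRect((1000*onplane(c,k[:,0],z)[:,:2]).astype(np.float32)))
print('cam',-c['R'].T@c['t'])
# same stick point from top camera and scene camera
for n in('top','scene'):
    cc,i=cam(n),cv2.imread(f'pics/{n}0.png'); print(n,project(cc,[[.4716,.1026,.059]]).round(1))
    hh=cv2.cvtColor(i,cv2.COLOR_BGR2HSV); mm=((hh[...,1]>150)&((hh[...,0]<8)|(hh[...,0]>172))).astype(np.uint8)
    _,_,st,ce=cv2.connectedComponentsWithStats(mm); print([(ce[j].round(1).tolist(),int(st[j,4])) for j in range(1,len(st)) if st[j,4]>8])
E
```

```text
TCP, tip, tip-pad corners [[291.3, 310.8], [291.4, 291.2], [291.4, 268.1], [291.4, 313.7]]
0.051 ((471.7461853027344, 105.55282592773438), (24.711669921875, 17.93919563293457), 86.07182312011719)
0.059 ((471.7470703125, 107.22016906738281), (24.018310546875, 17.435834884643555), 86.07183837890625)
cam [0.47177709 0.16497752 0.33612303]
top [[256.  236.9]]
[([162.5, 70.0], 55), ([154.5, 74.0], 41)]
scene [[292.8 231.6]]
[([244.5, 149.7], 24), ([102.0, 190.4], 177), ([293.1, 231.9], 42)]
```

```bash
python3 - <<'E'
from h import *
c,im=load('w_pile'); R=down(0); T=np.array([.471,.076,.15])-.05*R[:,0]
for d in(.019,.01,0,-.01):
  print(d,[project(c,T+R@np.array([x,s*.047,d])).round(0)[0].tolist() for s in(-1,1) for x in(.008,-.008)])
cv2.imwrite('pics/m4.png',cv2.resize(im[210:330,120:440],None,fx=2.5,fy=2.5,interpolation=cv2.INTER_CUBIC))
E
```

```text
0.019 [[205.0, 225.0], [207.0, 247.0], [346.0, 225.0], [344.0, 247.0]]
0.01 [[203.0, 229.0], [204.0, 252.0], [349.0, 229.0], [347.0, 252.0]]
0 [[199.0, 234.0], [201.0, 258.0], [352.0, 234.0], [350.0, 258.0]]
-0.01 [[195.0, 239.0], [197.0, 264.0], [356.0, 239.0], [354.0, 264.0]]
```

View pics/m4.png

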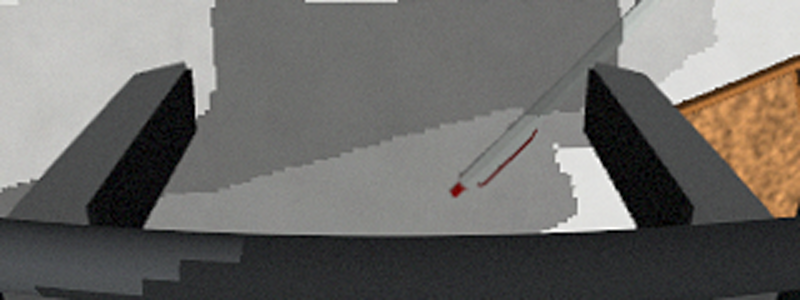

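In this crop the open fingertips sit at full-image pixels (195,236)/(198,262) and (356,237)/(354,262). That fits tips about 10 mm *behind* the reported TCP, not 19 mm ahead, which would explain closing on air. I'll check it with a gentle touch on a bare patch of worktop.

```bash
python3 - <<'E'
from h import *
robot.move_ptp(np.array([.40,.21,.10]),down(0))
lin([.40,.21,.035],.1,4); say('a')
print(lin([.40,.21,-.012],.03,3)); say('touch')
lin([.40,.21,.1],.15); say('up')
E
```

```text
a 14.2 pos [0.4003 0.2101 0.0354] open 0.0008 F [ 0.5  0.5 -0.3]
True
touch 15.4 pos [ 0.3999  0.21   -0.0064] open 0.0004 F [-0.8 -1.1 11. ]
up 16.2 pos [0.3996 0.2097 0.0993] open 0.0001 F [-0.1  0.5  0.3]
```

Contact came at reported z ≈ -0.006, so the tips are really about 6.5 mm behind the reported TCP. I'll work in fingertip height (ee_z = tip_z − 0.0065). Retrying the stick.

```bash
cat >> h.py <<'E'
TIP=.0065   # tips stand this far behind the reported TCP (measured by touch)
def tip(x,y,z,v=.15,th=None): return lin([x,y,z-TIP],v,th)
E
python3 - <<'E'
from h import *
p=[.4716,.0966]; R=down(np.radians(-2))
robot.gripper_to(.045)
robot.move_ptp(np.array([*p,.11]),R)
print(tip(*p,.0535,.06,4)); say('down')
robot.gripper_to(.0); say('grip')
if robot.get_state()['opening']>.012:
    tip(*p,.12,.08); robot.pause(.2); say('lift')
c,im=shot('wrist','w_g2'); cv2.imwrite('pics/m5.png',cv2.resize(im[90:390,130:430],None,fx=2,fy=2))
E
```

```text
False
down 18.9 pos [0.4718 0.0966 0.0473] open 0.045 F [ 1.2 -0.2 -0.2]
grip 19.4 pos [0.4717 0.0966 0.0471] open 0.0176 F [ 0.3 -0.2  1.7]
lift 20.6 pos [0.4714 0.0966 0.1131] open 0.0173 F [-0.2  0.   0.6]
```

View pics/m5.png

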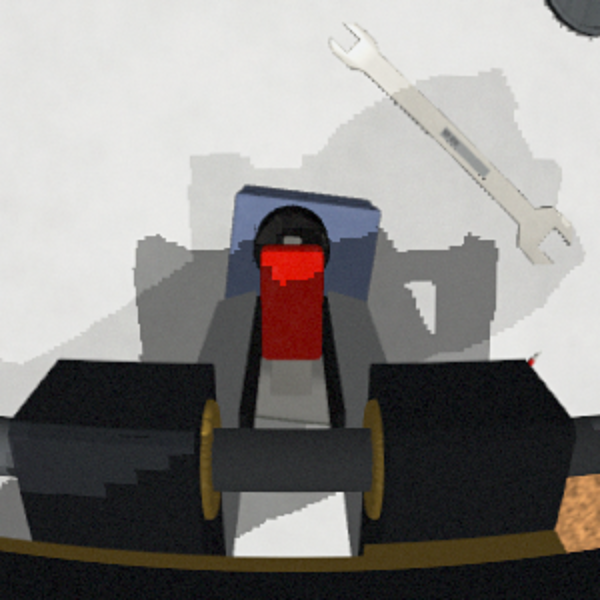

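The stick is held level (opening 17.5 mm); its body spans crop rows 247–358. Placing it on the rest, allowing for the offset in hand.

```bash
python3 - <<'E'
from h import *
c,im=load('w_g2'); s=robot.get_state(); R=s['tool_rot']
P=onplane(c,np.array([(292,247),(292,358)])/2+[130,90],s['ee_pos'][2]+TIP+.0055)
d=(P-s['ee_pos'])@R; print('body ends in tool',d.round(4))
off=d[:,0].mean()-.006; print('centre off',off)
off=float(np.clip(off,-.006,.006))
x,y,yaw=PL['rest']; R=down(yaw); q=np.array([x,y])-off*R[:2,0]
robot.move_ptp(np.array([*q,.10]),R)
print(tip(*q,.012+.0025+.006,.1,4)); print(tip(*q,.012+.0025+.0003,.02,2.5)); say('place')
robot.gripper_to(.04); say('open')
tip(*q,.12,.15); lin([*(q-.05*R[:2,0]),.15]); robot.pause(.2)
c,im=shot('wrist','w_rest2'); u,v=project(c,[[x,y,.012]])[0].astype(int); print(u,v,robot.get_state()['time'])
a=cv2.resize(im[v-60:v+60,u-60:u+60],(400,400),interpolation=cv2.INTER_CUBIC); 
# fresh look at pile
R=down(0); robot.move_ptp(np.array([.471,.095-.05,.12]),R); robot.pause(.2); c,im=shot('wrist','w_pile2'); u,v=project(c,[[.471,.095,.04]])[0].astype(int); print(u,v)
b=cv2.resize(im[v-60:v+60,u-60:u+60],(400,400),interpolation=cv2.INTER_CUBIC)
cv2.imwrite('pics/m6.png',np.hstack([a,b]))
E
```

```text
body ends in tool [[ 0.0232  0.0002 -0.012 ]
 [-0.0104  0.0002 -0.012 ]]
centre off 0.00040079721567466784
False
True
place 23.0 pos [0.4267 0.3412 0.0081] open 0.0178 F [-0.8 -0.2  7. ]
open 23.6 pos [0.4263 0.3409 0.0077] open 0.04 F [-0.7  0.1  0.5]
276 149 25.2583
275 155
```

View pics/m6.png

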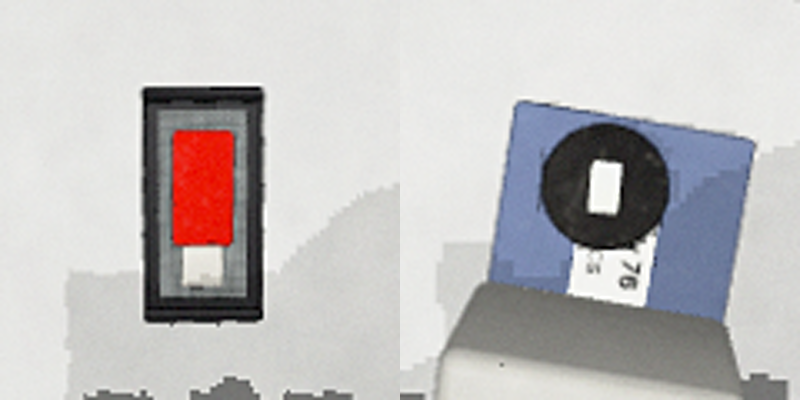

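The left crop shows the stick flat between the lips, about 1 mm off centre. The right crop shows the bare mount centred at crop (605,186) with clear box around it. Next is the mount.

```bash
python3 - <<'E'
from h import *
c,im=load('w_pile2'); f=lambda L,z: onplane(c,np.array(L)/(400/120)+[275-60,155-60],z)[:,:2]
print('box',f([(115,101),(355,143),(88,280),(328,317)],.032).round(4).tolist())
p=f([(205,186)],.051)[0]; print('mount',p)
R=down(np.radians(-9)); robot.gripper_to(.055)
robot.move_ptp(np.array([*p,.10]),R)
print(tip(*p,.041,.08,4)); say('down'); robot.gripper_to(0); say('grip')
assert robot.get_state()['opening']>.025
tip(*p,.12,.1); say('lift')
x,y,_=PL['dish']; robot.move_ptp(np.array([x,y,.09]),R)
print(tip(x,y,.019,.1,4)); print(tip(x,y,.0132,.02,2.5)); say('place')
robot.gripper_to(.046); say('open'); tip(x,y,.12,.15)
robot.gripper_to(.094)
lin([*(np.array([x,y])-.05*R[:2,0]),.15]); robot.pause(.2)
c,im=shot('wrist','w_dish2'); u,v=project(c,[[x,y,.012]])[0].astype(int); print(u,v,robot.get_state()['time'])
a=cv2.resize(im[v-60:v+60,u-60:u+60],(400,400),interpolation=cv2.INTER_CUBIC)
R=down(0); robot.move_ptp(np.array([.471,.095-.05,.13]),R); robot.pause(.2); c,im=shot('wrist','w_pile3'); u,v=project(c,[[.471,.075,.04]])[0].astype(int); print(u,v)
b=cv2.resize(im[v-60:v+60,u-60:u+60],(400,400),interpolation=cv2.INTER_CUBIC)
cv2.imwrite('pics/m7.png',np.hstack([a,b]))
E
```

```text
box [[0.449, 0.1198], [0.5096, 0.1095], [0.4417, 0.074], [0.5036, 0.0645]]
mount [0.47164533 0.09924643]
False
down 28.3 pos [0.4719 0.0994 0.0348] open 0.055 F [-0.2  0.8  0.1]
grip 28.9 pos [0.4718 0.0992 0.0346] open 0.0296 F [ 0.2 -1.1  4.2]
lift 29.8 pos [0.4713 0.0991 0.113 ] open 0.0295 F [-0.2  0.6  0. ]
False
True
place 31.9 pos [0.6194 0.2152 0.0067] open 0.0291 F [-1.4 -0.9  7.2]
open 32.4 pos [0.6189 0.2151 0.006 ] open 0.0456 F [ 1.1 -0.   0.5]
276 150 34.9083
274 177
```

View pics/m7.png

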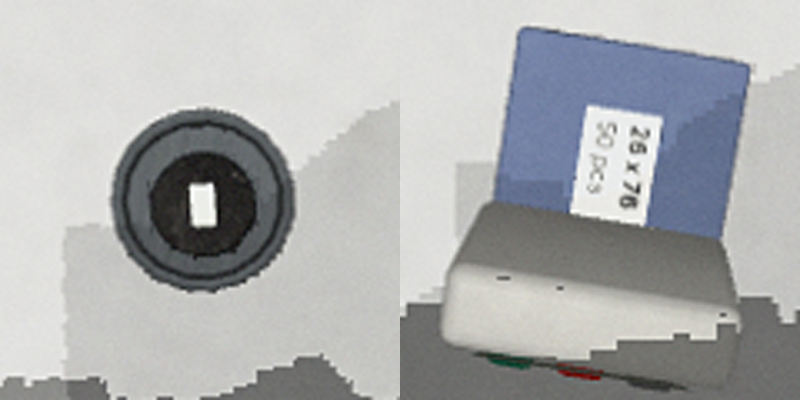

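The left crop shows the mount upright and centred in the dish to about 1 mm. The right crop shows only the timer left on the box, with far box corners at crop (520,27) and (750,65). I'll take the timer by its sides.

```bash
python3 - <<'E'
from h import *
p=np.array([.4681,.0470]); a=np.radians(-9.4); R=down(a)
robot.move_ptp(np.array([*p,.115]),R)
print(tip(*p,.041,.08,4)); say('down'); robot.gripper_to(0); say('grip')
assert .055<robot.get_state()['opening']<.075
tip(*p,.12,.1); say('lift'); robot.pause(.2); shot('wrist','w_g4')
x,y,yw=PL['stand']; yw=best([x,y,.11],[yw,yw-np.pi]); R=down(yw); print('yaw',yw)
robot.move_ptp(np.array([x,y,.11]),R)
print(tip(x,y,.032,.1,4)); print(tip(x,y,.0252,.02,2.5)); say('place')
robot.gripper_to(.085); say('open'); tip(x,y,.13,.15)
lin([*(np.array([x,y])-.06*R[:2,0]),.16]); robot.pause(.2)
c,im=shot('wrist','w_stand2'); u,v=project(c,[[x,y,.012]])[0].astype(int); print(u,v,robot.get_state()['time'])
cv2.imwrite('pics/m8.png',cv2.resize(im[v-75:v+75,u-75:u+75],(600,600),interpolation=cv2.INTER_CUBIC))
E
```

```text
False
down 37.4 pos [0.4684 0.047  0.0349] open 0.0941 F [-0.1 -0.6  0.2]
grip 37.9 pos [0.4681 0.047  0.0346] open 0.0655 F [-1.9 -0.7  3.1]
lift 38.9 pos [0.4678 0.0469 0.113 ] open 0.0655 F [-1.3  1.2 -0.8]
yaw -1.9268434942017398
False
True
place 41.7 pos [ 0.4654 -0.2567  0.0186] open 0.0649 F [-1.7  0.9  7.6]
open 42.2 pos [ 0.465  -0.2564  0.0181] open 0.0851 F [-0.2  0.7 -0.8]
275 139 43.925
```

View pics/m8.png

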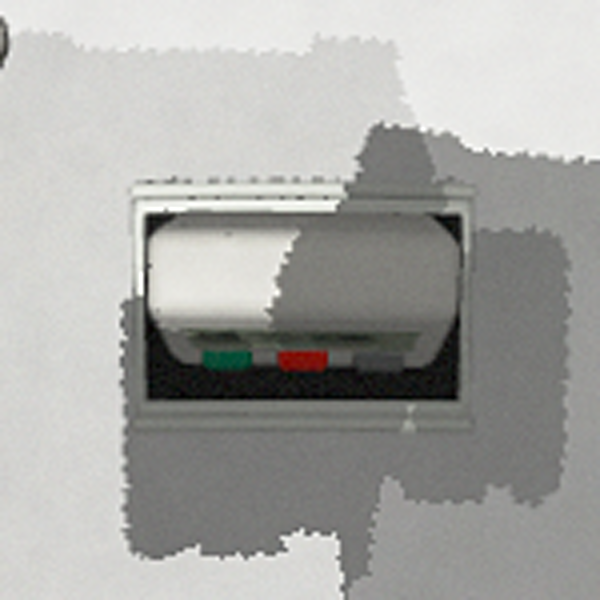

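The crop shows the timer upright between the lips. Its base spans crop rows ~212–368, while the pad spans 212–400, so it sits about 4 mm off-centre towards the upper lip. I'll check by projecting the base outline, then shift it.

```bash
python3 - <<'E'
from h import *
c,im=load('w_stand2'); x,y,_=PL['stand']; R=down(-1.9268434942017398)
def rows(off,hx,z): 
    P=np.array([[x,y,z]]*2)+np.array([[off+hx],[off-hx]])*R[:,0]; return ((project(c,P)-[200,64])*4)[:,1].round(0).tolist()
print('pad48',rows(0,.024,.016),'base',[(o,rows(o,.0195,.016)) for o in(0,.003,.004)],'top',[(o,rows(o,.0075,.074)) for o in(0,.004)])
E
```

```text
pad48 [209.0, 398.0] base [(0, [227.0, 381.0]), (0.003, [215.0, 369.0]), (0.004, [211.0, 365.0])] top [(0, [276.0, 348.0]), (0.004, [257.0, 329.0])]
```

The base outline matches a 3.5–4 mm offset. Shifting it 3.6 mm back.

```bash
python3 - <<'E'
from h import *
x,y,_=PL['stand']; yw=-1.9268434942017398; R=down(yw); q=np.array([x,y])-.0036*R[:2,0]
robot.gripper_to(.09)
lin([x,y,.13],.15); print(tip(x,y,.027,.1,4)); say('down'); robot.gripper_to(0); say('grip')
tip(x,y,.037,.05); tip(*q,.037,.05); print(tip(*q,.0255,.02,2.5)); say('place')
robot.gripper_to(.085); tip(*q,.13,.15)
lin([*(np.array([x,y])-.06*R[:2,0]),.16]); robot.pause(.2)
c,im=shot('wrist','w_stand3'); u,v=project(c,[[x,y,.012]])[0].astype(int); print(u,v,robot.get_state()['time'])
a=cv2.resize(im[v-60:v+60,u-60:u+60],(400,400),interpolation=cv2.INTER_CUBIC)
robot.gripper_to(.094)
R=down(0); robot.move_ptp(np.array([.471,.07-.05,.13]),R); robot.pause(.2); c,im=shot('wrist','w_pile4'); u,v=project(c,[[.471,.07,.03]])[0].astype(int); print(u,v)
b=cv2.resize(im[v-60:v+60,u-60:u+60],(400,400),interpolation=cv2.INTER_CUBIC)
cv2.imwrite('pics/m9.png',np.hstack([a,b]))
h=cv2.cvtColor(im,cv2.COLOR_BGR2HSV); m=((h[...,1]>75)&(h[...,0]>95)&(h[...,0]<130)).astype(np.uint8)
cs,_=cv2.findContours(m[:230],cv2.RETR_EXTERNAL,cv2.CHAIN_APPROX_NONE);k=max(cs,key=cv2.contourArea)
print(cv2.minAreaRect((1000*onplane(c,k[:,0],.032)[:,:2]).astype(np.float32)))
E
```

```text
False
down 46.1 pos [ 0.4658 -0.2568  0.0211] open 0.0899 F [-0.1 -0.6  1.1]
grip 46.6 pos [ 0.4655 -0.2567  0.0207] open 0.0655 F [-0.7  0.3  3.8]
True
place 47.7 pos [ 0.4619 -0.2554  0.0205] open 0.0652 F [-0.4 -0.4  3.8]
275 139 49.9167
275 151
((472.26873779296875, 73.30070495605469), (84.82025909423828, 60.85951614379883), 80.81034088134766)
```

View pics/m9.png

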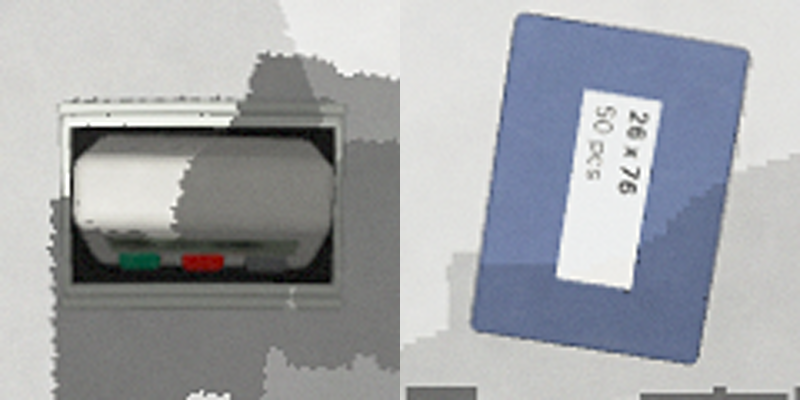

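The timer base is now centred on the pad (rows 139–269 against 128–285). The box is bare and fully visible. Last piece: the box into the tray.

```bash
python3 - <<'E'
from h import *
p=np.array([.4723,.0733]); R=down(np.radians(-9.2))
robot.move_ptp(np.array([*p,.06]),R)
print(tip(*p,.0115,.08,4)); say('down'); robot.gripper_to(0); say('grip')
assert .055<robot.get_state()['opening']<.07
tip(*p,.08,.1); say('lift')
x,y,yw=PL['tray']; R=down(yw)
robot.move_ptp(np.array([x,y,.074]),R)
print(tip(x,y,.023,.1,4)); print(tip(x,y,.0153,.02,2.5)); say('place')
robot.gripper_to(.08); say('open'); tip(x,y,.11,.15)
lin([*(np.array([x,y])-.05*R[:2,0]),.16]); robot.pause(.2)
c,im=shot('wrist','w_tray2'); u,v=project(c,[[x,y,.012]])[0].astype(int); print(u,v,robot.get_state()['time'])
cv2.imwrite('pics/m10.png',cv2.resize(im[v-65:v+65,u-65:u+65],(520,520),interpolation=cv2.INTER_CUBIC))
print('tray outer corners/rim',((project(c,[np.array([x,y,.01])+R@[a,b,0] for a in(-.055,.055) for b in(-.043,.043)])-[u-65,v-65])*4).round().tolist())
E
```

```text
False
down 53.0 pos [0.4725 0.0735 0.0052] open 0.0941 F [-0.1 -0.7  0.2]
grip 53.6 pos [0.4724 0.0733 0.0051] open 0.0618 F [-0.5 -0.8  2.5]
lift 54.4 pos [0.472  0.0731 0.0731] open 0.0621 F [-0.2  0.8 -0.6]
False
True
place 56.5 pos [ 0.6428 -0.0792  0.0091] open 0.0619 F [ 0.2 -0.2  5.3]
open 57.0 pos [ 0.6423 -0.0792  0.0085] open 0.0801 F [ 0.  -0.6 -0.5]
276 150 58.6667
tray outer corners/rim [[99.0, 469.0], [423.0, 469.0], [93.0, 50.0], [429.0, 50.0]]
```

View pics/m10.png

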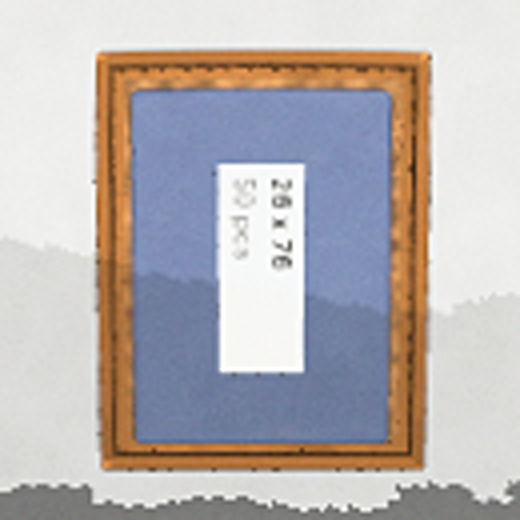

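The box lies flat in the tray and is centred: columns 132–390 in 97–429, and the row difference matches the parallax. One last overall look before handing in.

```bash
python3 - <<'E'
from h import *
p=robot.get_state()['ee_pos']; lin([.45,.03,.30],.2); robot.pause(1)
c,im=shot('scene','s_end'); cv2.imwrite('pics/m11.png',cv2.resize(im[140:300,140:420],None,fx=2.8,fy=2.8,interpolation=cv2.INTER_CUBIC)); say('end')
E
```

```text
end 61.4 pos [0.45 0.03 0.3 ] open 0.0798 F [-0.5 -0.3 -0.7]
```

View pics/m11.png

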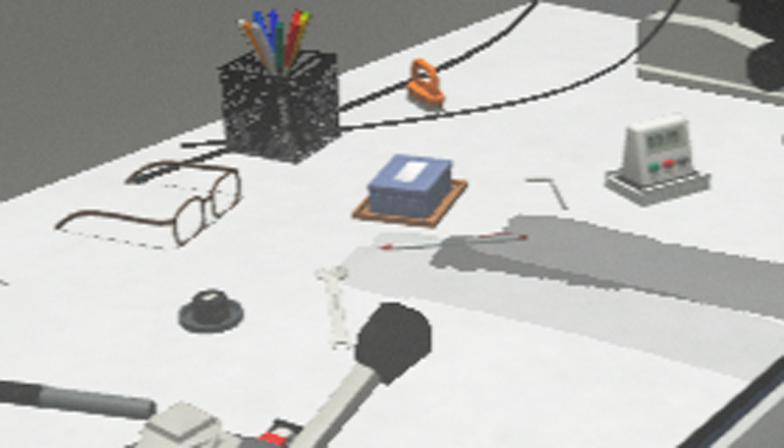

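The box at (410,190), the timer at (658,160) and the mount at (210,310) all stand in their places. The stick's red shows at (272,438), partly hidden. Nothing else has been moved and the arm is clear.

```bash
python3 -c "
from rig import robot
print(robot.sign_off(), robot.get_state()['time'])"
```

```text
the job is handed in; nothing more can be done
the job is handed in; nothing more can be done
```

All four pieces are in their places and let go, and I handed the job in at about 61 s on the robot's clock. I took the pile apart from the top: stick, specimen mount, timer, slide box.

- **First stick grasp missed:** the fingers closed on air above the stick, and the stick did not move. A touch on the bare worktop showed the fingertips sit about 6.5 mm behind the reported TCP, not 19 mm ahead as stated. I used the measured value from then on.
- **Timer moved once more:** its first placing was about 3.6 mm off-centre, so I took it again by its sides and shifted it.
- **Last checks:** the wrist pictures show the stick, mount and timer within about 1 mm of centre and the box centred. The final scene picture shows the box, mount and timer properly in place. The stick is partly hidden there, so its check rests on the wrist picture taken just after I let it go.
- **Forces:** the highest I saw was about 11 N, at the worktop touch test. I read forces at set moments, not continuously.

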